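Preload a spindle adjuster and set its knurled nut

TASK

First stand exactly two of the four brass weights upright, side by side, in the yellow pan of the green preload fixture, and let go of them; leave the other two weights, and everything else on the bench, where they are. Then screw the fixture's knurled steel nut down (clockwise seen from above) until it bottoms out, back it off a quarter turn (anticlockwise), and finish while still gripping the nut there, so that it can be locked.

Things in the scene. Friction and masses are not known exactly. Their poses are not given: they have to be found in the camera images.
- fixture: the green fixture, bolted down: base 130 (its x) by 320 (its y) by 26 mm high; origin at the centre of its underside, on the bench. The pan is towards its -y end, the knurled nut towards its +y end: the nut's axis is vertical, 105 mm along its +y. A steel beam, top 40 mm above the bench, joins the two
- pan_in (a point): centre of the inner floor of the yellow pan, 45 mm above the bench; axes as the fixture's. Inside, the pan is 80 mm (x) by 140 mm (y); walls 4 mm thick, rim 7 mm above this floor; there is room for two weights side by side along y (for instance at y = -35 and +35 mm)
- nut (a joint): turning angle of the knurled nut, rad: 0 when it has bottomed out on its shoulder (hard stop), growing anticlockwise seen from above (unscrewing). It starts 2.0 to 3.2 above 0, at most 5.5. It turns with light friction (about 0.1 N m), stays where left, and rises 6 mm a turn. A quarter turn is 1.57
- nut_mid (a point): centre of the round knurled steel nut, half-way up on its axis; 44 mm across, 34 mm high; the point rises with the nut, 92 mm above the bench when bottomed out. A red line on its top marks its rotation: it stands over the red mark on the column (towards the fixture's -x) when the nut is bottomed out. The plain column below it is 36 mm across, the brass thread sticks up at most 20 mm above the nut; free all round for fingers, it can be gripped from above at any yaw
- mat: black rubber mat fixed to the bench, 270 (its x) by 180 (its y) by 4 mm thick, origin at the centre of its underside. The four weights, the copper-coloured bushing and the collet stand on it in two rows of three along its x, in any order, about 85 mm apart (at least 70 mm)
- weight_a_mid (a point): one of four identical brass weights: upright cylinder 36 mm across and 42 mm high, with a 12 mm knob 8 mm high on top and a dark line round it; 0.29 to 0.43 kg. The point is the centre of the cylinder, 21 mm above its foot; it starts upright on the mat
- weight_b_mid (a point): one of four identical brass weights: upright cylinder 36 mm across and 42 mm high, with a 12 mm knob 8 mm high on top and a dark line round it; 0.29 to 0.43 kg. The point is the centre of the cylinder, 21 mm above its foot; it starts upright on the mat
- weight_c_mid (a point): one of four identical brass weights: upright cylinder 36 mm across and 42 mm high, with a 12 mm knob 8 mm high on top and a dark line round it; 0.29 to 0.43 kg. The point is the centre of the cylinder, 21 mm above its foot; it starts upright on the mat
- weight_d_mid (a point): one of four identical brass weights: upright cylinder 36 mm across and 42 mm high, with a 12 mm knob 8 mm high on top and a dark line round it; 0.29 to 0.43 kg. The point is the centre of the cylinder, 21 mm above its foot; it starts upright on the mat
- bushing_mid (a point): a copper-coloured ring standing on the mat, 38 mm across, 22 mm high (point at its centre)
- collet_mid (a point): a bare steel collet standing on the mat, 34 mm across at the top, 22 mm at the foot, 40 mm high (point half-way up)
- wrench_grip (a point): an open-ended wrench 170 mm long lying on the bench beyond the fixture (point on its handle)
- oil_mid (a point): a yellow oil bottle with a red cap, 52 mm across, 130 mm high, standing on the far side of the bench (point half-way up)
- square_mid (a point): a steel try square lying on the bench beyond the fixture (point at the middle of its dark stock, 100 mm long; the blade is 120 mm)
There are look-alikes about, which are no part of the job. Leave any pink look-alike of the part that bears weight_b_mid alone.

How it is judged:
On the way, in this order (a step that is already met when the one before it is completed fails the run):
1. exactly two weights stand upright in the pan, released, the other two left in place ((distance of weight_a_mid from where it was at the start of the episode below 0.02 m or (x of weight_a_mid in the frame of pan_in between -0.026 and 0.026 m and y of weight_a_mid in the frame of pan_in between -0.056 and 0.056 m and z of weight_a_mid in the frame of pan_in between 0.016 and 0.026 m)) and (distance of weight_b_mid from where it was at the start of the episode below 0.02 m or (x of weight_b_mid in the frame of pan_in between -0.026 and 0.026 m and y of weight_b_mid in the frame of pan_in between -0.056 and 0.056 m and z of weight_b_mid in the frame of pan_in between 0.016 and 0.026 m)) and (distance of weight_c_mid from where it was at the start of the episode below 0.02 m or (x of weight_c_mid in the frame of pan_in between -0.026 and 0.026 m and y of weight_c_mid in the frame of pan_in between -0.056 and 0.056 m and z of weight_c_mid in the frame of pan_in between 0.016 and 0.026 m)) and (distance of weight_d_mid from where it was at the start of the episode below 0.02 m or (x of weight_d_mid in the frame of pan_in between -0.026 and 0.026 m and y of weight_d_mid in the frame of pan_in between -0.056 and 0.056 m and z of weight_d_mid in the frame of pan_in between 0.016 and 0.026 m)) and distance of any of weight_a_mid, weight_b_mid, weight_c_mid from where it was at the start of the episode above 0.02 m and distance of any of weight_a_mid, weight_b_mid, weight_d_mid from where it was at the start of the episode above 0.02 m and distance of any of weight_a_mid, weight_c_mid, weight_d_mid from where it was at the start of the episode above 0.02 m and distance of any of weight_b_mid, weight_c_mid, weight_d_mid from where it was at the start of the episode above 0.02 m and distance of any of weight_a_mid, weight_b_mid, weight_c_mid from where it was at the start of the episode below 0.02 m and distance of any of weight_a_mid, weight_b_mid, weight_d_mid from where it was at the start of the episode below 0.02 m and distance of any of weight_a_mid, weight_c_mid, weight_d_mid from where it was at the start of the episode below 0.02 m and distance of any of weight_b_mid, weight_c_mid, weight_d_mid from where it was at the start of the episode below 0.02 m and angle between each of weight_a_mid, weight_b_mid, weight_c_mid, weight_d_mid's own z axis and vertical below 0.08 rad and linear speed of each of weight_a, weight_b, weight_c, weight_d below 0.02 m/s and contact force between each of weight_a, weight_b, weight_c, weight_d and the fingers below 0.2 N), for 0.2 s.
2. then the nut is screwed down until it bottoms out (value of joint nut below 0.06 rad), for 0.2 s.
At the end, for the whole second after the job is handed in: exactly two weights stand upright at rest on the pan floor, not touched; the other two are within 20 mm of where they started; the nut is backed off 1.57 +- 0.3 rad (17 degrees) from its stop, still, and the fingers grip it with more than 4 N (all of step 1 and value of joint nut between 1.27 and 1.87 rad and velocity of joint nut between -0.05 and 0.05 rad/s and contact force between the fingers and nut above 4 N); the arm keeps its last pose, push and grip.
It fails at once if a bystander (bushing, collet, wrench, oil bottle, square) is moved more than 25 mm (distance of any of bushing_mid, collet_mid, wrench_grip, oil_mid, square_mid from where it was at the start of the episode above 0.025 m).
It also fails if it takes over 67 s, if anything falls off the work surface, if the arm or the gripper's body presses on something with over 40 N, if the wrist force passes 120 N, or if a joint passes its speed limit or range.

ROBOT

A 6-joint arm with a two-finger parallel gripper is mounted at the origin on the work surface. World frame = base frame: x ahead of the robot, y to its left, z up, the work surface at z = 0. Lengths are in m, angles in rad, forces in N, time in s.
With the tool pointing down it reaches from about 0.4 to 0.825 m from the base axis. Payload 7 kg.
Tool frame: the origin (TCP) lies midway between the tips of the shut fingers; the grasp point (between the pads) lies 19 mm behind it; z points along the fingers, y is the line along which they close (so a half turn about z gives the same grasp; the last joint's range is limited). The gripper opens to 88 mm and grips with 3 to 60 N. Pads are 19 mm wide; open, the fingers measure 130 mm over their backs; the gripper's body (78 mm by 193 mm) begins 47 mm behind the grasp point.
Start: joints at [1.389, 0.359, 0.012, 0, -1.224, -0.288], TCP at [0.306, 0.602, 0.227] pointing down, gripper open.
Joint ranges: [-3.07, 3.07], [-1.43, 2.12], [-1.02, 1.25], [-3.03, 1.67], [-3.05, -0], [-3.03, 3.03]. Speed limits (rad/s): [2.39, 2.39, 3.01, 3.14, 3.14, 3.14].

INTERFACE

Orientations are given as [roll, pitch, yaw] about the fixed x, y, z axes, in that order (R = Rz(yaw) Ry(pitch) Rx(roll)).
In Python, from station import arm gives the robot as it stands.
- The arm moves only by the tool servo_tool, never from a script. Its argument "deltas" is a list of rows, each a list of 7 numbers: the closure, from -1 (fully open) to 1 (shut), then the shift along the tool's x, y, z in mm, then the turn, a rotation vector about the tool's x, y, z in degrees. In form: [[gripper, x, y, z, ax, ay, az], ...]. A call has 1 to 20 rows; each row shifts and turns the commanded pose from where the row before left it, along the tool's axes as they then stand; what a row does not reach is not made up. A row lasts 1/12 s, in which the tool goes at most 41.7 mm and 7.16 degrees, less where a joint would pass 70% of its speed; a pose out of reach is approached as far as the arm can. A call is refused whole if a number of a shift passes 41.7 or a number of a turn 7.16, either way. A call with a gripper value outside its range is refused whole. The fingers move at their own pace and stop on an object; "squeeze" is the grip in N (left out, the last holds). Time passes only in rows, so rows that do not move let the fingers close. It gives the time, the measured TCP pose, the force, the opening and the grip force at its end, in the units of the state.
- arm.get_state(): the state, without advancing time (a new reading comes with each control period).
- arm.grab_frame(name): name is "scene" or "top" or "wrist"; returns a dict with "color" (480x640x3 uint8, red, green, blue), "K" (3x3 intrinsics, pixels), "distortion" ([k1, k2, p1, p2, k3] as OpenCV has them; the pictures are not rectified), "position" and "orientation" of the camera in the world. Camera axes: x right, y down, z forward; pixel columns grow to the right and rows downward; lengths in m; the calibration is good to about 2 mm. A picture is of the moment at which its call begins. There is no depth.
- arm.job_done(): hands the job in; it is judged then, once.
Trained networks look in a picture, given as the dict that the camera call returned (one of the last four; its "shot" number tells which), for a name from the list of things; names that differ only in an ending like _2 or _b are one class to them, and where a whole thing is asked for, a point or a joint stands for the part that bears it (a point fixed in the world has none). Each returns a list of dicts, best first, with "conf" (0 to 1); they miss things now and then, are a little off and sometimes report something else, mostly with a low value. They report only what shows in the picture. A call takes as long as a camera call. They do not tell look-alikes from the thing itself.
- arm.recognise(query, picture): "at" ([x, y, z] in m, in the coordinates of the camera as it stood for that picture, good to about 4 mm: the middle of the surface that is visible of it).
The state is a dict: "t": time; "q": joint angles; "qd": joint speeds; "joint_efforts": joint torques, N m; "eef_pos": TCP position; "ee_rot": TCP orientation; "force": force on the tool from outside, world axes, zero at the start; "moment": the same for the moment, N m; "width": finger opening in m; "gripper_force": force on a finger pad.
Only numpy, scipy, OpenCV 4.12 (cv2) and the standard library are available. Lean on these libraries where they do the work, as an engineer would, in place of code of your own. Each camera call takes 0.05 s, during which the arm holds its last target. There are 200 camera calls.

## Working session

There is one attempt and no reset: what is moved stays moved. The work goes in short steps, Python scripts to look and compute and a tool call to move; the robot and the scene stay as the last step left them, time stands still between calls to the robot, and variables do not carry over. Pictures are saved under pics/ and viewed, at most 10 in all, crops included, and the job is handed in when it is done.

Besides the shell and the picture viewer there is one more tool, called after "Request:" by a JSON object that holds its "name" and its "arguments", one argument or row to a line. servo_tool: Moves the arm, as the interface text tells. Its arguments: {"type":"object","properties":{"deltas":{"type":"array","items":{"type":"array","items":{"type":"number"}}},"squeeze":{"type":"number"}},"required":["deltas"]}

```bash
mkdir -p pics; ls; cat > h.py <<'E'
import numpy as np, cv2
from scipy.spatial.transform import Rotation as R
from station import arm
def rot(o):
    o=np.array(o,float)
    return o if o.shape==(3,3) else R.from_euler('xyz',o).as_matrix()
def ray(f,px):
    u=cv2.undistortPoints(np.array([[px]],float),np.array(f['K']),np.array(f['distortion']))[0,0]
    return rot(f['orientation'])@np.array([u[0],u[1],1])
def atz(f,px,z):
    d=ray(f,px);p=np.array(f['position']);return p+d*(z-p[2])/d[2]
def proj(f,P):
    r=rot(f['orientation']).T;p=r@(np.atleast_2d(P)-np.array(f['position'])).T
    return cv2.projectPoints(p.T.copy(),np.zeros(3),np.zeros(3),np.array(f['K']),np.array(f['distortion']))[0][:,0]
def world(f,at): return rot(f['orientation'])@np.array(at)+np.array(f['position'])
def save(f,n,crop=None,s=1):
    c=f['color'][:,:,::-1]
    if crop: c=c[crop[1]:crop[3],crop[0]:crop[2]]
    cv2.imwrite('pics/'+n,cv2.resize(c,None,fx=s,fy=s,interpolation=cv2.INTER_CUBIC))
E
python3 - <<'E'
from h import *
np.set_printoptions(precision=4,suppress=True)
s=arm.get_state();print(s)
for n in['top','scene']:
    f=arm.grab_frame(n);save(f,n+'0.png');print(n,f['position'],f['orientation'],f['K'])
    for q in['weight_a_mid','bushing_mid','collet_mid','nut_mid','fixture','mat','oil_mid']:
        for d in arm.recognise(q,f): 
            w=world(f,d['at']);print(q,round(d['conf'],2),w,proj(f,w)[0])
E
```

```text
pics
{'t': 0.0, 'q': array([ 1.3891,  0.3594,  0.0111, -0.0004, -1.2241, -0.2881]), 'qd': array([-0.0013,  0.0017,  0.0001,  0.0007, -0.0024, -0.0008]), 'joint_efforts': array([ -0.0012, -58.2705,  29.3058,   6.9972,   0.0067,  -0.0002]), 'eef_pos': array([0.3054, 0.6014, 0.2256]), 'ee_rot': array([ 3.14  , -0.0001, -0.47  ]), 'force': array([-1.177 ,  0.6276,  0.3719]), 'moment': array([-0.0323, -0.069 ,  0.0235]), 'gripper_force': 0.0, 'width': 0.08785592812277498}
top [ 0.3132 -0.038   1.2383] [-2.9461  0.0196 -1.554 ] [[578.41     0.     321.3089]
 [  0.     578.41   236.4504]
 [  0.       0.       1.    ]]
weight_a_mid 0.59 [ 0.6014 -0.2283  0.0408] [424.1212 213.9588]
bushing_mid 0.66 [ 0.5142 -0.2119  0.025 ] [415.9633 255.5792]
collet_mid 0.71 [ 0.5815 -0.3119  0.0435] [463.9326 223.3557]
nut_mid 0.57 [0.4944 0.2844 0.1115] [172.2894 255.0027]
fixture 0.71 [0.4893 0.185  0.0258] [229.0698 264.5968]
mat 0.83 [ 0.5013 -0.2566  0.0044] [435.4424 263.289 ]
oil_mid 0.84 [ 0.7591 -0.1443  0.0871] [386.0326 135.4682]
scene [ 1.0945 -0.6782  0.663 ] [-2.1748 -0.0062  0.673 ] [[550.494    0.     315.4112]
 [  0.     550.494  244.5432]
 [  0.       0.       1.    ]]
weight_a_mid 0.89 [ 0.6118 -0.2341  0.0385] [250.7449 334.5191]
bushing_mid 0.97 [ 0.5208 -0.2195  0.0215] [219.3702 313.9093]
bushing_mid 0.47 [0.5178 0.1455 0.0218] [342.4131 225.1702]
collet_mid 0.63 [ 0.5893 -0.3183  0.0443] [201.678  355.0846]
collet_mid 0.54 [0.5214 0.1485 0.0228] [344.6416 224.7942]
nut_mid 0.88 [0.5086 0.276  0.0999] [374.6519 170.2141]
nut_mid 0.38 [ 0.4445 -0.2068  0.0348] [194.6493 286.843 ]
fixture 0.84 [0.5175 0.1483 0.0221] [343.1107 224.461 ]
mat 0.91 [ 0.5364 -0.2663  0.0034] [206.4524 340.2823]
oil_mid 0.93 [ 0.7833 -0.1604  0.0715] [365.5683 342.0083]
```

View pics/top0.png

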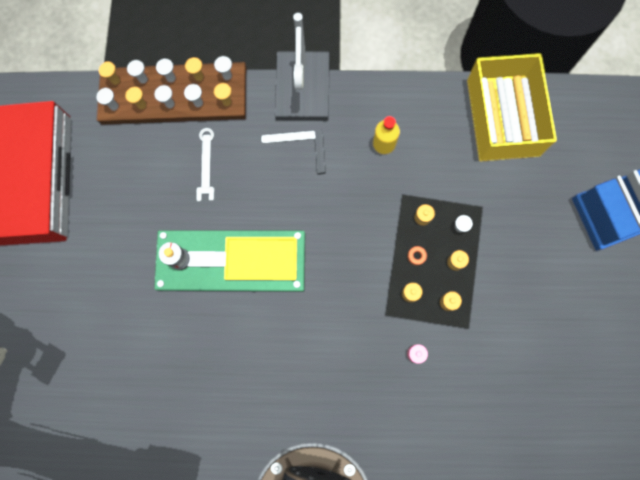

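View pics/scene0.png

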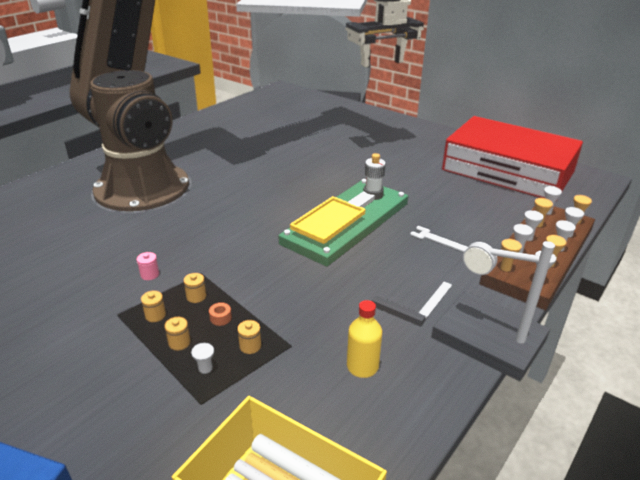

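The top view shows four brass weights at (425,214), (459,260), (413,292) and (452,301), the bushing at (417,255), the collet at (463,224) and the pink decoy off the mat at (418,354). The fixture's pan is at (261,259) and its nut at (171,253). The scene view agrees.

```bash
cat > fit.py <<'E'
from h import *
from scipy.optimize import minimize, least_squares
a=np.linspace(0,2*np.pi,40,endpoint=False);c=np.c_[np.cos(a),np.sin(a)]
ring=lambda r,z:np.c_[r*c,np.full(40,z)]
def sil(f,parts,shape=(480,640),S=4):
    m=np.zeros((shape[0],shape[1]),np.uint8)
    for P in parts:
        h=cv2.convexHull(proj(f,P).astype(np.float32))[:,0]
        cv2.fillPoly(m,[np.round(h*16).astype(np.int32)],255,lineType=cv2.LINE_AA,shift=4)
    return m/255.
def cen(m): 
    y,x=np.mgrid[:m.shape[0],:m.shape[1]];s=m.sum();return np.array([(x*m).sum()/s,(y*m).sum()/s])
def wparts(x,y,z0=.004):
    o=np.array([x,y,z0]);return [np.r_[ring(.018,0),ring(.018,.042)]+o,np.r_[ring(.006,.042),ring(.006,.05)]+o]
def blob(mask,px):
    n,l,st,ce=cv2.connectedComponentsWithStats(mask.astype(np.uint8));
    i=1+np.argmin(np.hypot(*(ce[1:]-px).T)+1e3*(st[1:,4]<40));return (l==i).astype(float),st[i,4]
def fitw(f,mask,xy,z0=.004):
    xy=np.array(xy,float);b,ar=blob(mask,proj(f,[*xy,z0+.022])[0])
    b=cv2.morphologyEx(b.astype(np.uint8),cv2.MORPH_CLOSE,np.ones((5,5))).astype(float);t=cen(b)
    for _ in range(4):
        g=cen(sil(f,wparts(*xy,z0)));xy+=(atz(f,t,z0+.022)-atz(f,g,z0+.022))[:2]
    return xy,b.sum()/sil(f,wparts(*xy,z0)).sum()
def brass(f):
    h=cv2.cvtColor(f['color'],cv2.COLOR_RGB2HSV);return (h[...,0]>12)&(h[...,0]<28)&(h[...,1]>90)&(h[...,2]>60)
E
python3 - <<'E'
from fit import *
np.set_printoptions(precision=4,suppress=True)
T=arm.grab_frame('top');S=arm.grab_frame('scene')
for px in[(425,214),(459,260),(413,292),(452,301)]:
    g=atz(T,px,.045)[:2]
    print(px,fitw(T,brass(T),g),fitw(S,brass(S),g))
def boxm(x,y,w,h,X,Y,z0,z1):
    B=np.array([[i*X,j*Y,k] for i in(-1,1) for j in(-1,1) for k in(z0,z1)])
    B[:,:2]=B[:,:2]@np.array([[np.cos(w),np.sin(w)],[-np.sin(w),np.cos(w)]])+[x,y];return B
def fitbox(f,m,g,X,Y,z0,z1):
    y,x=np.nonzero(m);m2=np.zeros((480,640),np.uint8);cv2.fillConvexPoly(m2,cv2.convexHull(np.c_[x,y].astype(np.int32)),1);M=m2.astype(float)
    co=lambda p:np.abs(sil(f,[boxm(p[0],p[1],p[2],X,Y,z0,z1)])-M).sum()
    r=minimize(co,g,method='Nelder-Mead',options=dict(initial_simplex=np.array([g]*4)+np.r_[[np.zeros(3)],np.diag([.01,.01,.04])]));return r.x,r.fun/M.sum()
for f in(T,S):
    h=cv2.cvtColor(f['color'],cv2.COLOR_RGB2HSV)
    gm=((h[...,0]>60)&(h[...,0]<90)&(h[...,1]>90)).astype(np.uint8)
    n,l,st,ce=cv2.connectedComponentsWithStats(gm);gm=l==1+np.argmax(st[1:,4])
    print('fix',fitbox(f,gm,[.49,.18,0.],.065,.16,0,.026))
    ym=((h[...,0]>25)&(h[...,0]<35)&(h[...,1]>120)).astype(np.uint8)
    i=proj(f,[.49,.13,.05])[0]
    ym,_=blob(ym,i)
    print('pan',fitbox(f,ym>0,[.49,.13,0.],.044,.074,.041,.052))
E
```

```text
(425, 214) (array([ 0.6044, -0.2308]), np.float64(1.0455686425950956)) (array([ 0.6021, -0.229 ]), np.float64(0.986544225495823))
(459, 260) (array([ 0.5063, -0.3006]), np.float64(1.045922929053601)) (array([ 0.5036, -0.2986]), np.float64(1.006896843754466))
(413, 292) (array([ 0.4364, -0.2012]), np.float64(0.5618354248491235)) (array([ 0.4359, -0.2006]), np.float64(0.9572855644521756))
(452, 301) (array([ 0.4184, -0.2806]), np.float64(0.5914550792192367)) (array([ 0.4185, -0.2815]), np.float64(0.9457503779134491))Traceback (most recent call last):
  File "<stdin>", line 18, in <module>
  File "<stdin>", line 13, in fitbox
    res = _minimize_neldermead(fun, x0, args, callback, bounds=bounds,
                               **options)
    fsim[k] = func(sim[k])
              ~~~~^^^^^^^^
    fx = function(np.copy(x), *(wrapper_args + args))
  File "<stdin>", line 12, in <lambda>
TypeError: boxm() missing 1 required positional argument: 'z1'
```

```bash
cat >> fit.py <<'E'
def boxm(x,y,w,X,Y,z0,z1):
    B=np.array([[i*X,j*Y,k] for i in(-1,1) for j in(-1,1) for k in(z0,z1)])
    B[:,:2]=B[:,:2]@np.array([[np.cos(w),np.sin(w)],[-np.sin(w),np.cos(w)]])+[x,y];return B
def fitbox(f,m,g,X,Y,z0,z1):
    y,x=np.nonzero(m);m2=np.zeros((480,640),np.uint8);cv2.fillConvexPoly(m2,cv2.convexHull(np.c_[x,y].astype(np.int32)),1);M=m2.astype(float)
    co=lambda p:np.abs(sil(f,[boxm(p[0],p[1],p[2],X,Y,z0,z1)])-M).sum()
    r=minimize(co,g,method='Nelder-Mead',options=dict(initial_simplex=np.array([g]*4)+np.r_[[np.zeros(3)],np.diag([.01,.01,.04])]));return r.x,r.fun/M.sum()
def go(p,yaw):
    "tool-axis shift (mm) and az (deg) from measured pose to p with tool down at yaw"
    s=arm.get_state();r=R.from_euler('xyz',s['ee_rot']);d=r.inv().apply(np.array(p)-s['eef_pos'])*1e3
    t=R.from_euler('xyz',[np.pi,0,yaw]);w=np.degrees((r.inv()*t).as_rotvec());print('t',s['t'],'eef',s['eef_pos'],s['ee_rot'],'shift',d,'turn',w,'w',s['width'],'F',s['force'],s['gripper_force'])
E
python3 - <<'E'
from fit import *
np.set_printoptions(precision=4,suppress=True)
T=arm.grab_frame('top');S=arm.grab_frame('scene')
for f in(T,S):
    h=cv2.cvtColor(f['color'],cv2.COLOR_RGB2HSV)
    gm=((h[...,0]>60)&(h[...,0]<90)&(h[...,1]>90)).astype(np.uint8)
    n,l,st,ce=cv2.connectedComponentsWithStats(gm);gm=l==1+np.argmax(st[1:,4])
    print('fix',fitbox(f,gm,[.49,.18,0.],.065,.16,0,.026))
    ym=((h[...,0]>25)&(h[...,0]<35)&(h[...,1]>120)).astype(np.uint8)
    ym,_=blob(ym,proj(f,[.49,.13,.05])[0])
    print('pan',fitbox(f,ym>0,[.49,.13,0.],.044,.074,.041,.052))
go([.436,-.201,.1],-1.571)
E
```

```text
fix (array([0.5001, 0.1844, 0.0011]), np.float64(0.06079625624217654))
pan (array([0.5014, 0.1153, 0.0114]), np.float64(0.03016955883954366))
fix (array([0.4814, 0.3751, 0.5663]), np.float64(3.7065494703628583))
pan (array([0.4923, 0.1279, 0.025 ]), np.float64(0.2634328648732822))
t 1.0 eef [0.3056 0.6019 0.2266] [-3.1415 -0.     -0.4697] shift [479.7161 656.8661 126.5821] turn [-0.004   0.0001 63.0972] w 0.08762408258998276 F [ 0.3281 -0.6693  0.1372] 0.0
```

Request:
{"name": "servo_tool", "arguments": {
  "deltas": [
    [-0.36,0,0,0,0,0,7.01],
    [-0.36,0,0,0,0,0,7.01],
    [-0.36,0,0,0,0,0,7.01],
    [-0.36,0,0,0,0,0,7.01],
    [-0.36,0,0,0,0,0,7.01],
    [-0.36,0,0,0,0,0,7.01],
    [-0.36,0,0,0,0,0,7.01],
    [-0.36,0,0,0,0,0,7.01],
    [-0.36,0,0,0,0,0,7.02]
  ]
}}

```text
t: 1.75
eef_pos: [0.3056, 0.6018, 0.2266]
ee_rot: [-3.142, -0.0, -1.577]
force: [-0.2, 0.1, 0.2]
width: 0.0597
gripper_force: 0.0
```

Request:
{"name": "servo_tool", "arguments": {
  "deltas": [
    [-0.36,40,-13,0,0,0,0],
    [-0.36,40,-13,0,0,0,0],
    [-0.36,40,-13,0,0,0,0],
    [-0.36,40,-13,0,0,0,0],
    [-0.36,40,-13,0,0,0,0],
    [-0.36,40,-13,0,0,0,0],
    [-0.36,40,-13,0,0,0,0],
    [-0.36,40,-13,0,0,0,0],
    [-0.36,40,-13,0,0,0,0],
    [-0.36,40,-13,0,0,0,0],
    [-0.36,40,0,0,0,0,0],
    [-0.36,40,0,0,0,0,0],
    [-0.36,40,0,0,0,0,0],
    [-0.36,40,0,0,0,0,0],
    [-0.36,40,0,0,0,0,0],
    [-0.36,40,0,0,0,0,0],
    [-0.36,40,0,0,0,0,0],
    [-0.36,40,0,0,0,0,0],
    [-0.36,40,0,0,0,0,0],
    [-0.36,40,0,0,0,0,0]
  ]
}}

```text
t: 3.42
eef_pos: [0.4338, -0.1965, 0.2271]
ee_rot: [-3.14, -0.0, -1.571]
force: [0.9, -0.1, -0.8]
width: 0.0595
gripper_force: 0.0
```

```bash
python3 - <<'E'
from fit import *
np.set_printoptions(precision=4,suppress=True)
f=arm.grab_frame('wrist');save(f,'w1.png');print(f['position'],f['orientation'])
for g in[(.436,-.201),(.4185,-.281)]:
    print(fitw(f,brass(f),g),proj(f,[*g,.046]))
for d in arm.recognise('weight_a_mid',f): print(d['conf'],world(f,d['at']))
go([.436,-.201,.1],-1.571)
E
```

```text
[ 0.4327 -0.2664  0.3856] [ 2.88    0.0019 -3.1413]
(array([ 0.4352, -0.1977]), np.float64(1.1194004795492125)) [[314.4723 214.4916]]
(array([ 0.4179, -0.2771]), np.float64(0.26584102482929517)) [[334.1841 125.1173]]
0.75 [ 0.5946 -0.2312  0.0482]
t 3.5167 eef [ 0.4334 -0.1991  0.2264] [ 3.141  -0.0008 -1.5771] shift [  1.7581  -2.721  126.4452] turn [ 0.0323 -0.0442 -0.3485] w 0.059601765456142694 F [-0.3394  1.0185 -0.543 ] 0.0
```

View pics/w1.png

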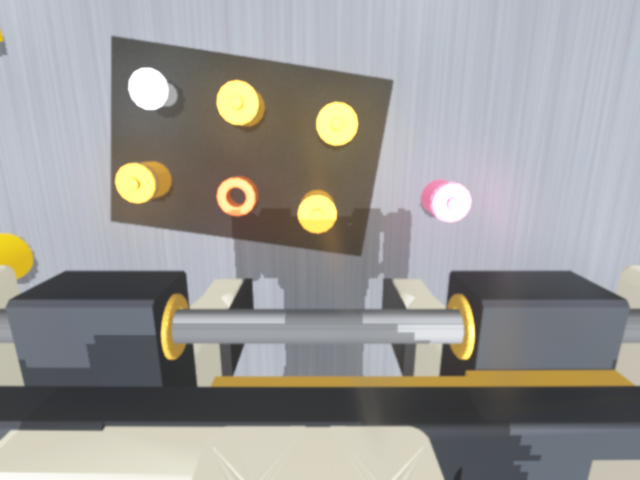

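The wrist view shows the target weight between the fingers' lines at (317,213), with a second weight at (337,124). Both agree with the top-view fits to about 2 mm, so I'm descending.

Request:
{"name": "servo_tool", "arguments": {
  "deltas": [
    [-0.36,1,-2.4,35,0,0,0],
    [-0.36,0,0,35,0,0,0],
    [-0.36,0,0,35,0,0,0],
    [-0.36,0,0,35,0,0,0],
    [-0.36,0,0,35,0,0,0],
    [-0.36,0,0,20,0,0,0],
    [-0.36,0,0,15,0,0,0],
    [-0.36,0,0,0,0,0,0],
    [0.5,0,0,0,0,0,0],
    [0.5,0,0,0,0,0,0],
    [0.5,0,0,0,0,0,0],
    [0.5,0,0,0,0,0,0],
    [0.5,0,0,0,0,0,0]
  ],
  "squeeze": 25
}}

```text
t: 4.6
eef_pos: [0.4363, -0.1955, 0.0176]
ee_rot: [-3.141, 0.0, -1.571]
force: [-4.0, 2.1, 7.5]
width: 0.0356
gripper_force: 25.0
```

Request:
{"name": "servo_tool", "arguments": {
  "deltas": [
    [0.5,0,0,-20,0,0,0],
    [0.5,0,0,-40,0,0,0],
    [0.5,0,0,-40,0,0,0],
    [0.5,-20,-5,0,0,0,0],
    [0.5,-40,-9,0,0,0,0],
    [0.5,-40,-9,0,0,0,0],
    [0.5,-40,-9,0,0,0,0],
    [0.5,-40,-9,0,0,0,0],
    [0.5,-40,-9,0,0,0,0],
    [0.5,-40,-9,0,0,0,0],
    [0.5,-20,-5,0,0,0,0],
    [0.5,0,0,0,0,0,0],
    [0.5,0,0,0,0,0,0]
  ]
}}

```text
t: 5.68
eef_pos: [0.5005, 0.0858, 0.1166]
ee_rot: [3.142, 0.0, -1.569]
force: [-0.1, -0.2, -3.1]
width: 0.0354
gripper_force: 25.0
```

```bash
python3 - <<'E'
from fit import *
np.set_printoptions(precision=4,suppress=True)
f=arm.grab_frame('scene');save(f,'s2.png',(200,140,460,300),2.5);T=arm.grab_frame('top');w=arm.grab_frame('wrist');save(w,'w2.png')
go([.5,.0845,.06],-1.571)
for q in(f,T): print(fitw(q,brass(q),[.5,.08],.103))
for q in(f,w,T):
  for d in arm.recognise('nut_mid',q): print(d['conf'],world(q,d['at']),d)
E
```

```text
t 5.8333 eef [0.5001 0.0838 0.1166] [ 3.1412  0.     -1.5718] shift [-0.6887  0.0628 56.5544] turn [ 0.0209  0.0009 -0.0461] w 0.03563550135355119 F [-0.3586  1.0527 -3.2502] 24.9995157122612
(array([0.5632, 0.0253]), np.float64(3.7367748996716523))
(array([0.4528, 0.0967]), np.float64(0.36045988084143954))
0.75 [0.5152 0.2803 0.0979] {'at': [0.1409, -0.1649, 1.2356], 'conf': 0.75}
0.66 [0.6873 0.2468 0.0084] {'at': [0.254, -0.0148, 1.177], 'conf': 0.66}
```

View pics/s2.png

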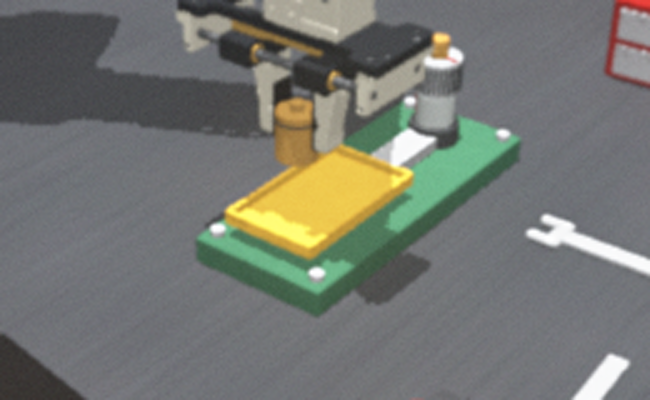

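View pics/w2.png

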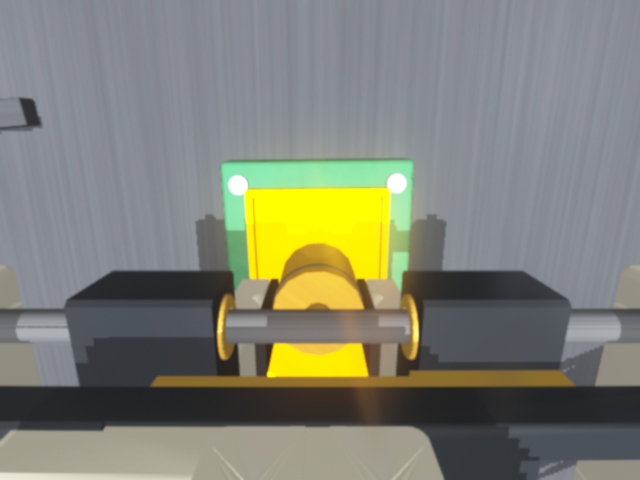

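The weight is held upright in the fingers at (319,310) in the wrist view. The pan's outer edges are at columns 246 and 391, and its -y rim is at row 188.

```bash
python3 - <<'E'
from fit import *
np.set_printoptions(precision=4,suppress=True)
w=arm.grab_frame('wrist')
print([atz(w,p,.052) for p in[(246,188),(391,188)]],[atz(w,p,.026) for p in[(222,161),(412,160)]])
E
```

```text
[array([0.5427, 0.0404, 0.052 ]), array([0.4551, 0.0405, 0.052 ])] [array([0.5628, 0.0256, 0.026 ]), array([0.437 , 0.0251, 0.026 ])]
```

Request:
{"name": "servo_tool", "arguments": {
  "deltas": [
    [0.5,0,0,25,0,0,0],
    [0.5,0,0,20,0,0,0],
    [0.5,0,0,8,0,0,0],
    [0.5,0,0,2,0,0,0],
    [0.5,0,0,2,0,0,0],
    [0.5,0,0,0,0,0,0]
  ]
}}

```text
t: 6.53
eef_pos: [0.5011, 0.0846, 0.06]
ee_rot: [-3.141, 0.0, -1.571]
force: [0.5, 0.7, -2.9]
width: 0.0354
gripper_force: 25.0
```

Request:
{"name": "servo_tool", "arguments": {
  "deltas": [
    [0.5,0,0,1,0,0,0],
    [0.5,0,0,0,0,0,0]
  ]
}}

```text
t: 6.7
eef_pos: [0.5011, 0.0848, 0.0593]
ee_rot: [-3.14, 0.001, -1.571]
force: [0.3, 0.2, -2.8]
width: 0.0355
gripper_force: 25.0
```

Request:
{"name": "servo_tool", "arguments": {
  "deltas": [
    [0.5,0,0,0.7,0,0,0],
    [0.5,0,0,0,0,0,0]
  ]
}}

```text
t: 6.87
eef_pos: [0.5008, 0.0847, 0.0582]
ee_rot: [-3.141, 0.0, -1.571]
force: [0.3, -0.5, -2.2]
width: 0.0353
gripper_force: 25.0
```

Request:
{"name": "servo_tool", "arguments": {
  "deltas": [
    [-0.36,0,0,0,0,0,0],
    [-0.36,0,0,0,0,0,0],
    [-0.36,0,0,0,0,0,0],
    [-0.36,0,0,-15,0,0,0],
    [-0.36,0,0,-40,0,0,0],
    [-0.36,0,0,-40,0,0,0],
    [-0.36,20,5,0,0,0,0],
    [-0.36,40,9,0,0,0,0],
    [-0.36,40,9,0,0,0,0],
    [-0.36,40,9,0,0,0,0],
    [-0.36,40,9,0,0,0,0],
    [-0.36,40,9,0,0,0,0],
    [-0.36,40,9,0,0,0,0],
    [-0.36,40,9,0,0,0,0],
    [-0.36,40,9,0,0,0,0],
    [-0.36,25.5,5,0,0,0,0],
    [-0.36,0,0,0,0,0,0],
    [-0.36,0,0,0,0,0,0]
  ]
}}

```text
t: 8.37
eef_pos: [0.4179, -0.2823, 0.1528]
ee_rot: [3.141, -0.0, -1.574]
force: [-0.6, -0.0, 0.6]
width: 0.0595
gripper_force: 0.0
```

```bash
python3 - <<'E'
from fit import *
np.set_printoptions(precision=4,suppress=True)
w=arm.grab_frame('wrist');T=arm.grab_frame('top');S=arm.grab_frame('scene')
save(S,'s3.png')
go([.4185,-.281,.015],-1.571)
print(fitw(w,brass(w),[.4185,-.281]))
# placed weight: lower scene cam, hue differs from pan
for d in arm.recognise('weight_a_mid',S)+['T']+arm.recognise('weight_a_mid',T): print(d if d=='T' else (d['conf'],world(S,d['at'])))
c=np.hstack([S['color'][180:300,250:420],S['color'][260:380,100:270]])[:,:,::-1]
cv2.imwrite('pics/s3.png',cv2.resize(c,None,fx=2.2,fy=2.2))
print(proj(S,[.5,.081,.045+.05]),proj(S,[.5,.081,.045]))
E
```

```text
t 8.5167 eef [ 0.4187 -0.2803  0.153 ] [-3.1414  0.     -1.5705] shift [  0.6596   0.2014 137.9656] turn [-0.0106  0.0021  0.0283] w 0.059535468685478904 F [0.0992 0.4861 0.4239] 0.0
(array([ 0.4149, -0.2779]), np.float64(0.07969726952026233))
(0.69, array([0.5105, 0.2738, 0.1009]))
(0.66, array([ 0.6118, -0.2348,  0.0396]))
T
(0.6, array([0.5078, 0.283 , 0.1499]))
[[317.7749 205.0738]] [[317.5667 225.8357]]
```

View pics/s3.png

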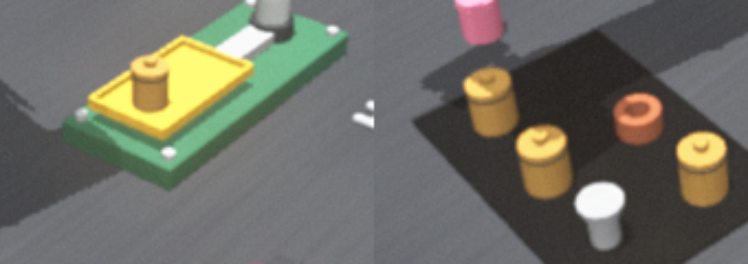

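The first weight stands upright in the pan at crop (150,85), and the other three weights are undisturbed. Now I'm taking the second.

Request:
{"name": "servo_tool", "arguments": {
  "deltas": [
    [-0.36,0.5,0,35,0,0,0],
    [-0.36,0,0,35,0,0,0],
    [-0.36,0,0,30,0,0,0],
    [-0.36,0,0,22,0,0,0],
    [-0.36,0,0,14,0,0,0],
    [-0.36,0,0,0,0,0,0],
    [0.5,0,0,0,0,0,0],
    [0.5,0,0,0,0,0,0],
    [0.5,0,0,0,0,0,0],
    [0.5,0,0,0,0,0,0],
    [0.5,0,0,0,0,0,0]
  ],
  "squeeze": 25
}}

```text
t: 9.53
eef_pos: [0.4181, -0.2814, 0.0179]
ee_rot: [-3.142, -0.0, -1.571]
force: [-2.9, 1.0, 7.8]
width: 0.0354
gripper_force: 25.0
```

Request:
{"name": "servo_tool", "arguments": {
  "deltas": [
    [0.5,0,0,-20,0,0,0],
    [0.5,0,0,-40,0,0,0],
    [0.5,0,0,-40,0,0,0],
    [0.5,0,0,-20,0,0,0],
    [0.5,-16,-4,0,0,0,0],
    [0.5,-40,-7.3,0,0,0,0],
    [0.5,-40,-7.3,0,0,0,0],
    [0.5,-40,-7.3,0,0,0,0],
    [0.5,-40,-7.3,0,0,0,0],
    [0.5,-40,-7.3,0,0,0,0],
    [0.5,-40,-7.3,0,0,0,0],
    [0.5,-40,-7.3,0,0,0,0],
    [0.5,-40,-7.3,0,0,0,0],
    [0.5,-40,-7.3,0,0,0,0],
    [0.5,-40,-7.3,0,0,0,0],
    [0.5,-16,-4,0,0,0,0],
    [0.5,0,0,0,0,0,0],
    [0.5,0,0,0,0,0,0]
  ]
}}

```text
t: 11.03
eef_pos: [0.4991, 0.1514, 0.1365]
ee_rot: [3.141, -0.0, -1.57]
force: [-0.8, -0.2, -4.5]
width: 0.0357
gripper_force: 25.0
```

Request:
{"name": "servo_tool", "arguments": {
  "deltas": [
    [0.5,0,0,35,0,0,0],
    [0.5,0,0,25,0,0,0],
    [0.5,0,0,10,0,0,0],
    [0.5,0,0,2,0,0,0],
    [0.5,0,0,0,0,0,0],
    [0.5,0,0,0,0,0,0]
  ]
}}

```text
t: 11.53
eef_pos: [0.5005, 0.1506, 0.0662]
ee_rot: [-3.14, 0.001, -1.571]
force: [0.7, -0.1, -4.6]
width: 0.0356
gripper_force: 25.0
```

Request:
{"name": "servo_tool", "arguments": {
  "deltas": [
    [0.5,0,0,4,0,0,0],
    [0.5,0,0,2.5,0,0,0],
    [0.5,0,0,0.8,0,0,0],
    [0.5,0,0,0,0,0,0]
  ]
}}

```text
t: 11.87
eef_pos: [0.4998, 0.1506, 0.0579]
ee_rot: [-3.141, 0.0, -1.571]
force: [0.8, -0.2, -3.7]
width: 0.0354
gripper_force: 25.0
```

Request:
{"name": "servo_tool", "arguments": {
  "deltas": [
    [0.5,0,0,0.6,0,0,0],
    [0.5,0,0,0,0,0,0]
  ]
}}

```text
t: 12.03
eef_pos: [0.4999, 0.1506, 0.0579]
ee_rot: [-3.141, 0.0, -1.571]
force: [-3.4, -0.5, 5.4]
width: 0.0357
gripper_force: 25.0
```

Request:
{"name": "servo_tool", "arguments": {
  "deltas": [
    [-0.36,0,0,0,0,0,0],
    [-0.36,0,0,0,0,0,0],
    [-0.36,0,0,0,0,0,0],
    [-0.36,0,0,-15,0,0,0],
    [-0.36,0,0,-40,0,0,0],
    [-0.36,0,0,-40,0,0,0],
    [-0.36,0,0,-40,0,0,0],
    [-0.36,0,0,-35,0,0,0],
    [-0.36,-35,0,0,0,0,0],
    [-0.36,-35,0,0,0,0,0],
    [-0.36,-35,0,0,0,0,0],
    [-0.36,-35,0,0,0,0,0],
    [-0.36,0,0,0,0,0,0],
    [-0.36,0,0,0,0,0,0]
  ]
}}

```text
t: 13.2
eef_pos: [0.4994, 0.2922, 0.2264]
ee_rot: [3.141, -0.001, -1.569]
force: [-1.0, -0.8, -0.3]
width: 0.0597
gripper_force: 0.0
```

```bash
python3 - <<'E'
from fit import *
np.set_printoptions(precision=4,suppress=True)
w=arm.grab_frame('wrist');S=arm.grab_frame('scene')
go([.4995,.29,.079],.85)
p=proj(w,[.4995,.29,.112])[0];print(p, proj(w,[.4995,.29,.13]), proj(w,[.4795,.29,.112]))
for d in arm.recognise('nut_mid',w): print(d['conf'],world(w,d['at']))
u,v=p.astype(int)
a=cv2.resize(w['color'][v-70:v+70,u-90:u+90],(540,420),interpolation=cv2.INTER_CUBIC);b=cv2.resize(S['color'][150:300,250:342],(258,420))
h=cv2.cvtColor(w['color'],cv2.COLOR_RGB2HSV);m=((h[...,0]<6)|(h[...,0]>172))&(h[...,1]>110)
ys,xs=np.nonzero(m);k=(abs(xs-u)<60)&(abs(ys-v)<60);print(np.c_[xs,ys][k].mean(0),k.sum())
cv2.imwrite('pics/w4.png',np.hstack([a,b])[:,:,::-1])
E
```

```text
t 13.3 eef [0.4995 0.2903 0.2267] [ 3.1412 -0.0005 -1.5707] shift [  0.2118  -0.0876 147.6989] turn [   0.0484    0.0151 -138.6943] w 0.05976390347831524 F [ 0.1244 -0.0524 -0.3294] 0.0
[316.2695 234.1623] [[316.1955 240.2161]] [[342.4762 234.2237]]
0.61 [0.4966 0.2851 0.1126]
[300.7358 233.8113] 53
```

View pics/w4.png

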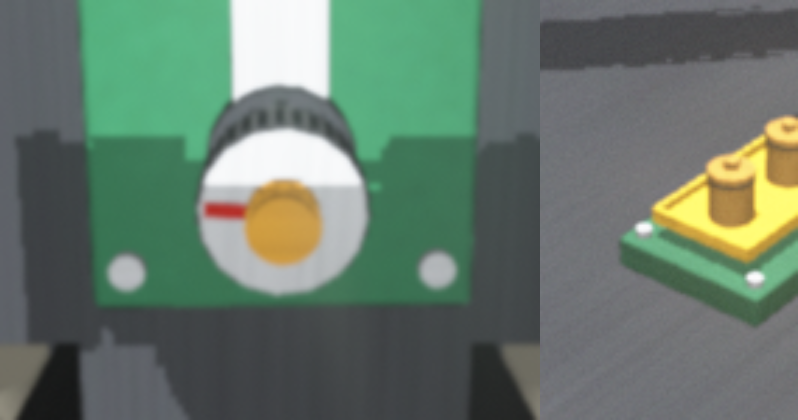

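The line on the nut points along +x in crop (205–245,211), opposite the column's reference mark, so the nut stands at about 3.14 rad. Both weights stand in the pan.

Request:
{"name": "servo_tool", "arguments": {
  "deltas": [
    [-0.6,0,2.5,0,0,0,-6.94],
    [-0.6,0,0,0,0,0,-6.94],
    [-0.6,0,0,0,0,0,-6.94],
    [-0.6,0,0,0,0,0,-6.94],
    [-0.6,0,0,0,0,0,-6.94],
    [-0.6,0,0,0,0,0,-6.94],
    [-0.6,0,0,0,0,0,-6.94],
    [-0.6,0,0,0,0,0,-6.94],
    [-0.6,0,0,0,0,0,-6.94],
    [-0.6,0,0,0,0,0,-6.94],
    [-0.6,0,0,0,0,0,-6.94],
    [-0.6,0,0,0,0,0,-6.94],
    [-0.6,0,0,0,0,0,-6.94],
    [-0.6,0,0,0,0,0,-6.94],
    [-0.6,0,0,0,0,0,-6.94],
    [-0.6,0,0,0,0,0,-6.94],
    [-0.6,0,0,0,0,0,-6.94],
    [-0.6,0,0,0,0,0,-6.94],
    [-0.6,0,0,0,0,0,-6.94],
    [-0.6,0,0,0,0,0,-6.94]
  ]
}}

```text
t: 15.02
eef_pos: [0.4974, 0.2893, 0.2273]
ee_rot: [3.142, -0.0, 0.856]
force: [-0.6, 0.3, 0.4]
width: 0.07
gripper_force: 0.0
```

Request:
{"name": "servo_tool", "arguments": {
  "deltas": [
    [-0.6,0,0,35,0,0,0],
    [-0.6,0,0,35,0,0,0],
    [-0.6,0,0,35,0,0,0],
    [-0.6,0,0,25,0,0,0],
    [-0.6,0,0,17,0,0,0],
    [-0.6,0,0,0,0,0,0],
    [0.3,0,0,0,0,0,0],
    [0.3,0,0,0,0,0,0],
    [0.3,0,0,0,0,0,0],
    [0.3,0,0,0,0,0,0],
    [0.3,0,0,0,0,0,0]
  ],
  "squeeze": 15
}}

```text
t: 15.93
eef_pos: [0.4976, 0.2911, 0.0812]
ee_rot: [-3.142, -0.002, 0.851]
force: [-2.2, 0.4, 5.7]
width: 0.0437
gripper_force: 15.0
```

```bash
python3 - <<'E'
from fit import *
np.set_printoptions(precision=4,suppress=True)
go([.497,.29,.079],.85)
s=arm.get_state();print(s['moment'],s['q'])
E
```

```text
t 15.9333 eef [0.4976 0.2911 0.0812] [-3.1415 -0.0023  0.8514] shift [-1.2309  0.2245  2.236 ] turn [-0.003  -0.1312  0.0813] w 0.04366613992198928 F [-2.173   0.4112  5.6745] 15.001065731048584
[0.2108 0.6003 0.0002] [ 0.8684  0.3326 -0.3944 -0.     -0.8414  1.5538]
```

Request:
{"name": "servo_tool", "arguments": {
  "deltas": [
    [0.3,0,0,0,0,0,3],
    [0.3,0,0,0.12,0,0,7],
    [0.3,0,0,0.12,0,0,7],
    [0.3,0,0,0.12,0,0,7],
    [0.3,0,0,0.12,0,0,7],
    [0.3,0,0,0.12,0,0,7],
    [0.3,0,0,0.12,0,0,7],
    [0.3,0,0,0.12,0,0,7],
    [0.3,0,0,0.12,0,0,7],
    [0.3,0,0,0.12,0,0,7],
    [0.3,0,0,0.12,0,0,7],
    [0.3,0,0,0.12,0,0,7],
    [0.3,0,0,0.12,0,0,7],
    [0.3,0,0,0.12,0,0,7],
    [0.3,0,0,0.12,0,0,7],
    [0.3,0,0,0.12,0,0,7],
    [0.3,0,0,0.12,0,0,7],
    [0.3,0,0,0.12,0,0,7],
    [0.3,0,0,0.12,0,0,7],
    [0.3,0,0,0.12,0,0,4]
  ],
  "squeeze": 25
}}

```text
t: 17.6
eef_pos: [0.4976, 0.2911, 0.079]
ee_rot: [-3.14, 0.001, -1.476]
force: [-1.8, 0.3, 5.9]
width: 0.0435
gripper_force: 25.0
```

```bash
python3 - <<'E'
from fit import *
np.set_printoptions(precision=4,suppress=True)
go([.497,.29,.079],.85-np.pi)
s=arm.get_state();print(s['moment'],s['q'])
E
```

```text
t 17.6 eef [0.4976 0.2911 0.079 ] [-3.14    0.0012 -1.476 ] shift [1.0758 0.7026 0.0112] turn [-0.0567  0.1015 46.7295] w 0.04345203024665241 F [-1.7667  0.3496  5.9367] 24.998516142368317
[0.0033 0.6989 0.095 ] [ 0.8687  0.3354 -0.3966  0.0003 -0.8368 -0.7741]
```

Request:
{"name": "servo_tool", "arguments": {
  "deltas": [
    [0.3,0,0,0.12,0,0,7],
    [0.3,0,0,0.12,0,0,7],
    [0.3,0,0,0.12,0,0,7],
    [0.3,0,0,0.12,0,0,7],
    [0.3,0,0,0.12,0,0,7],
    [0.3,0,0,0,0,0,2],
    [0.3,0,0,0,0,0,0]
  ]
}}

```text
t: 18.18
eef_pos: [0.4976, 0.2912, 0.0784]
ee_rot: [-3.141, 0.002, -2.117]
force: [-1.6, 0.3, 6.3]
width: 0.0434
gripper_force: 25.0
```

```bash
python3 - <<'E'
from fit import *
np.set_printoptions(precision=4,suppress=True)
go([.497,.29,.079],.85-np.pi)
s=arm.get_state();print(s['moment'],s['q'])
E
```

```text
t 18.1833 eef [0.4976 0.2912 0.0784] [-3.141   0.002  -2.1169] shift [ 1.3332 -0.0544 -0.6103] turn [-0.0228  0.118  10.008 ] w 0.043440527503234835 F [-1.5921  0.2757  6.337 ] 25.00184565782547
[ 0.1334  0.6278 -0.1172] [ 0.8687  0.3362 -0.3972  0.0003 -0.8353 -1.415 ]
```

Request:
{"name": "servo_tool", "arguments": {
  "deltas": [
    [0.3,0,0,0.03,0,0,2],
    [0.3,0,0,0.03,0,0,2],
    [0.3,0,0,0,0,0,0]
  ]
}}

```text
t: 18.43
eef_pos: [0.4976, 0.2911, 0.0783]
ee_rot: [-3.141, 0.002, -2.185]
force: [-1.9, 0.0, 6.4]
width: 0.0436
gripper_force: 25.0
```

```bash
python3 - <<'E'
from fit import *
np.set_printoptions(precision=4,suppress=True)
go([.497,.29,.079],.85-np.pi)
s=arm.get_state();print(s['moment'],s['q'])
E
```

```text
t 18.4333 eef [0.4976 0.2911 0.0783] [-3.1412  0.002  -2.1855] shift [ 1.3113 -0.1321 -0.6784] turn [-0.0185  0.114   6.0787] w 0.043620154370096614 F [-1.8612  0.02    6.3666] 25.001301169395447
[ 0.1314  0.5931 -0.0106] [ 0.8687  0.3363 -0.3972  0.0003 -0.8353 -1.4836]
```

Request:
{"name": "servo_tool", "arguments": {
  "deltas": [
    [0.3,0,0,0.03,0,0,2],
    [0.3,0,0,0.03,0,0,2],
    [0.3,0,0,0,0,0,0]
  ]
}}

```text
t: 18.68
eef_pos: [0.4975, 0.291, 0.0783]
ee_rot: [-3.141, 0.001, -2.254]
force: [-2.2, 0.6, 6.5]
width: 0.0435
gripper_force: 25.0
```

```bash
python3 - <<'E'
from fit import *
np.set_printoptions(precision=4,suppress=True)
go([.497,.29,.079],.85-np.pi)
s=arm.get_state();print(s['moment'],s['q'])
E
```

```text
t 18.6833 eef [0.4975 0.291  0.0783] [-3.141   0.0015 -2.254 ] shift [ 1.1137 -0.2089 -0.7031] turn [-0.0305  0.0856  2.1566] w 0.043459969118383436 F [-2.1768  0.5611  6.4593] 25.00131905078888
[-0.0198  0.8441  0.7654] [ 0.8688  0.3363 -0.3975  0.0007 -0.8355 -1.5525]
```

Request:
{"name": "servo_tool", "arguments": {
  "deltas": [
    [0.3,0,0,0,0,0,1],
    [0.3,0,0,0,0,0,1],
    [0.3,0,0,0,0,0,0],
    [0.3,0,0,0,0,0,0],
    [0.3,0,0,0,0,0,0]
  ]
}}

```text
t: 19.1
eef_pos: [0.4973, 0.2908, 0.0782]
ee_rot: [-3.141, 0.001, -2.287]
force: [-3.3, -0.8, 7.3]
width: 0.0435
gripper_force: 25.0
```

```bash
python3 - <<'E'
from fit import *
np.set_printoptions(precision=4,suppress=True)
go([.497,.29,.079],.85-np.pi)
s=arm.get_state();print(s['moment'],s['q'])
f=arm.grab_frame('scene');save(f,'s5.png',(340,140,410,210),6)
E
```

```text
t 19.1 eef [0.4973 0.2908 0.0782] [-3.1411  0.0009 -2.2865] shift [ 0.8025 -0.2704 -0.756 ] turn [-0.0309  0.054   0.2908] w 0.04354228980569687 F [-3.3014 -0.8075  7.2654] 25.00078171491623
[-0.2313  1.0968  0.7842] [ 0.8689  0.3362 -0.3978  0.0007 -0.8359 -1.5851]
```

View pics/s5.png

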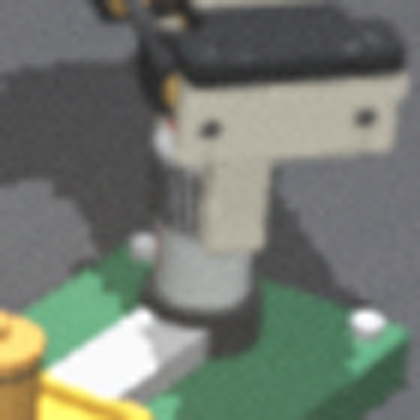

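The moment saturated at 0.78 N m while the gripper slipped 2°, after about 3.11 rad of turning, so the nut is on its stop. The picture shows the fingers around the nut at crop (200,200). Now I'm backing off 91°.

Request:
{"name": "servo_tool", "arguments": {
  "deltas": [
    [0.3,0,0,-0.05,0,0,-3],
    [0.3,0,0,-0.12,0,0,-7],
    [0.3,0,0,-0.12,0,0,-7],
    [0.3,0,0,-0.12,0,0,-7],
    [0.3,0,0,-0.12,0,0,-7],
    [0.3,0,0,-0.12,0,0,-7],
    [0.3,0,0,-0.12,0,0,-7],
    [0.3,0,0,-0.12,0,0,-7],
    [0.3,0,0,-0.12,0,0,-7],
    [0.3,0,0,-0.12,0,0,-7],
    [0.3,0,0,-0.12,0,0,-7],
    [0.3,0,0,-0.12,0,0,-7],
    [0.3,0,0,-0.12,0,0,-7],
    [0.3,0,0,-0.07,0,0,-4],
    [0.3,0,0,0,0,0,0],
    [0.3,0,0,0,0,0,0],
    [0.3,0,0,0,0,0,0],
    [0.3,0,0,0,0,0,0]
  ]
}}

```text
t: 20.65
eef_pos: [0.498, 0.2908, 0.0798]
ee_rot: [-3.14, -0.001, -0.7]
force: [-0.3, -1.6, 4.3]
width: 0.0437
gripper_force: 25.0
```

```bash
python3 - <<'E'
from fit import *
np.set_printoptions(precision=4,suppress=True)
go([.497,.29,.079],-2.287+1.571)
s=arm.get_state();print(s['moment'],s['qd'])
f=arm.grab_frame('scene');w=arm.grab_frame('wrist')
a=cv2.resize(f['color'][140:380,120:420],(500,400));b=cv2.resize(w['color'][140:390,190:430],(300,400))
cv2.imwrite('pics/s6.png',np.hstack([a,b])[:,:,::-1])
E
```

```text
t 20.65 eef [0.498  0.2908 0.0798] [-3.1398 -0.0008 -0.6997] shift [-0.2064  1.2506  0.7966] turn [-0.1057 -0.0448  0.932 ] w 0.0437269453980383 F [-0.2538 -1.6179  4.3176] 25.000674426555634
[-0.5504 -0.1703  0.0862] [ 0.0024  0.0009 -0.0005 -0.0006  0.0005  0.    ]
```

View pics/s6.png

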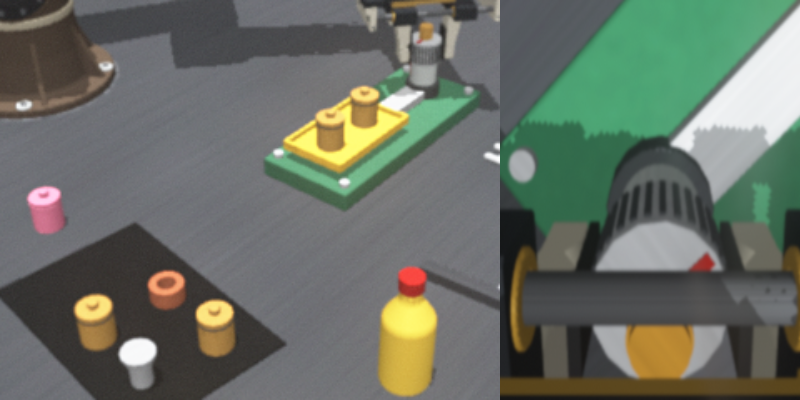

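Both weights stand in the pan and everything on the mat is undisturbed. The red line at (705,262) points along the beam towards -y, a quarter turn from the column's reference mark.

```bash
python3 -c "
from station import arm
print(arm.job_done())"
```

```text
the job is handed in; nothing more can be done
None
```

I handed the job in at about 21 s, with no verdict returned: two weights stand upright and released in the pan, and the nut was bottomed out, backed off about 91° (1.59 rad) and is still gripped at 25 N.

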